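# Clear, close and latch the bush magazine

### The job

The front steel bush stands jammed in the mouth of the blue magazine: nudge it back inside, so that all three bushes stand upright in the channel. Then slide the orange gate shut across the mouth, swing the latch's wire bail over so that its bar drops behind the keeper on the gate, and press the red lever down past centre until it stays fully down and the gate is drawn tightly shut. Leave the loose tools lying around undisturbed.

Things in the scene. Friction and masses are not known exactly. Their poses are not given: they have to be found in the camera images.
- mouth (a point): centre of the magazine's mouth at deck level, 8 mm above the bench. Its +x runs into the channel (away from the robot), y across the mouth, z up. The channel for upright bushes is 34 mm wide, aluminium walls 18 mm high, x = 1 to 126 mm. The fixed blue deck in front of it (x -48 to +4 mm, y -145 to +70 mm) is flat and carries gate and latch
- bush0: flanged steel bush that jams the mouth: flange 30 mm diameter and 7 mm thick at the bottom, barrel 22 mm diameter, 28 mm tall, 60 g, upright, open bore; origin at the centre of its underside. Inside the channel and clear of the gate when its centre is 15 mm or more past the mouth (mouth +x)
- bush1: second such bush, upright in the channel behind bush0 and touching or nearly touching it; it can be pushed back with it (there is 45 mm free room in the channel at the far end)
- bush2: third such bush, behind bush1
- gate (a joint): how far the orange gate is open, m: 0 = shut across the mouth (stop), 0.045 = wide open. The gate is a block on a slide along the mouth's y axis; it opens to +y, shuts by pushing it to -y, and stays where it is left (1 N friction). It is 40 mm long in y, x -42 to -2 mm from the mouth, 19 mm high above the deck at its top face (plate at its back 25 mm)
- gate_face (a point): centre of the gate's outer end face (looks to +y; 36 mm wide, 18 mm high): push here toward -y to shut it. Moves with the gate; 10 mm above the deck
- keeper (a point): seat of the bail's bar behind the keeper, on the gate's top (moves with the gate); axes as at mouth. The keeper is a steel post 16 mm wide, y -9.5 to -2.5 mm from here, top 10.5 mm higher than this point, with a lip that overhangs to y = +1 mm, 4.5 mm above this point. Hooked, the bar lies down on the gate's top at this height, under or beyond (+y of) the lip
- lever_pivot (a point): pivot of the latch lever on the fixed bracket, 22 mm above the deck, axes as at mouth; 22 mm in front of the mouth and 78 mm to its -y side. The lever turns about the x axis in the plane of the latch
- lever (a joint): lever angle, rad: 0 = open (handle 70 degrees up from +y, leaning toward the gate); grows as the handle swings over the top and down to -y; dead centre at 1.92; 2.06 = fully down on its stop, pointing to -y, 8 degrees below level. Slight friction; with the bar hooked the last 40 degrees need some 2 to 4 N at the handle, then the latch's spring keeps it down
- lever_grip (a point): middle of the red handle, 45 mm from the pivot; the handle is 18 mm wide, 7 mm thick and ends 62 mm from the pivot; its frame's y axis points along the handle away from the pivot
- bail (a joint): angle of the wire bail from the lever, rad: 0 = thrown back on its stop, 40 degrees beyond the handle, leaning away from the gate, kept there by gravity; grows toward the gate. Lightly damped: pushed just past upright it falls toward +y by itself. It pivots on the lever 15 mm from the lever pivot; two wire legs 26 mm apart straddle the handle
- bail_bar (a point): middle of the bail's round cross bar (5 mm thick, 26 mm wide), 90 mm from the bail's pivot; sprung, it stretches up to 6 mm. With the lever open the bar lands about 14 mm beyond (+y of) the keeper's seat if the gate is shut; with the gate over about 9 mm open it would land on or before the keeper
- bail_tab (a point): end of the bail's flat tab (24 mm wide, red end), 28 mm beyond the bar; thrown back it is the topmost point of the latch, about 150 mm above the bench
- plug_gauge_1: loose plug gauge 122 mm long lying on the bench: leave alone; origin at its middle
- steel_ring: loose steel ring, 36 mm diameter, 12 mm high, lying on the bench: leave alone
- small_tweezers: loose tweezers, 120 mm long: leave alone
- hex_key: loose black hex key, 90 mm long: leave alone
Things that resemble listed ones, but are neither listed nor needed, are in the scene too. Leave any black look-alike of the bush0 alone. What is shaped like the bush1 but brown is not meant.

How it is judged (in metres and radians):
On the way, in this order (a step that is already met when the one before it is completed fails the run):
1. the jamming bush stands back inside the channel, the gate still open (x of bush0 in the frame of mouth above 0.013 m and angle between bush0's own z axis and vertical below 0.2 rad and value of joint gate above 0.02 m), for 0.2 s.
2. the gate is slid shut (within 12 mm) (value of joint gate below 0.012 m), for 0.1 s.
3. the bail's bar lies down behind the keeper (y of bail_bar in the frame of keeper between -0.003 and 0.022 m and z of bail_bar in the frame of keeper below 0.004 m), for 0.2 s.
At the end, for the whole second after the job is handed in: The lever is down past centre (joint above 1.98), the gate shut within 2 mm, the bail's bar seated within 5 mm behind the keeper, and all three bushes stand upright (within 0.15 rad) on the channel floor, centres at least 12 mm inside the mouth, at rest (value of joint lever above 1.98 rad and value of joint gate below 0.002 m and distance between bail_bar and keeper below 0.005 m and x of each of bush0, bush1, bush2 in the frame of mouth above 0.012 m and z of each of bush0, bush1, bush2 in the frame of mouth below 0.005 m and angle between each of bush0, bush1, bush2's own z axis and vertical below 0.15 rad and linear speed of bush0 below 0.02 m/s and velocity of joint lever below 0.05 rad/s); the robot touches nothing.
It fails at once if a loose bystander tool is shoved more than 30 mm (distance of any of plug_gauge_1, steel_ring, small_tweezers, hex_key from where it was at the start of the episode above 0.03 m).
It also fails if it takes over 51 s, if anything falls off the work surface, if the arm or the gripper's body presses on something with over 40 N, if the wrist force passes 120 N, or if a joint passes its speed limit or range.

### The arm

A 7-joint arm with a two-finger parallel gripper is mounted at the origin on a cart in front of the work surface, level with it; the furniture and walls round the work are solid. World frame = base frame: x ahead of the robot, y to its left, z up, the work surface at z = 0. Lengths are in m, angles in degrees, forces in N, time in s.
With the tool pointing down it reaches from about 0.35 to 0.775 m from the base axis. Payload 3.1 kg.
Tool frame: the origin (TCP) lies between the finger pads; the fingertips stand 19 mm ahead of it and the grasp point (between the pads) is the TCP; z points along the fingers, y is the line along which they close (so a half turn about z gives the same grasp; the last joint's range is limited). The gripper opens to 85 mm and grips with 20 to 120 N. Pads are 22 mm wide; open, the fingers measure 114 mm over their backs; the gripper's body (76 mm by 85 mm) begins 54 mm behind the grasp point. The pads swing forward as they close: fully open they stand 13 mm farther back than shut.
Start: joints at [-77.447, 17.813, 0.802, 86.603, -0.252, 75.585, -1.558], TCP at [0.142, 0.531, 0.25] pointing down, gripper open.
Joint ranges: [-154.91, 154.91], [-16.99, 109.72], [-72.82, 74.43], [7.12, 147.25], [-82.49, 262.49], [11.32, 116.49], [-174.64, 174.64]. Speed limits (degrees/s): [159.86, 159.86, 180, 180, 180, 180, 180].

### API

Orientations are given as [roll, pitch, yaw] about the fixed x, y, z axes, in that order (R = Rz(yaw) Ry(pitch) Rx(roll)).
In Python, from bench import arm, capture, camera_info gives the robot as it stands. The module is installed in compiled form; this text tells all that it offers.
- The arm moves only by the shell command python3 -m pendant 'ROWS' [FORCE]. ROWS is a JSON object of lists of equal length, an entry for each row: "travel": the shift along the world's x, y, z in units of 30 mm (1.0 is 30 mm), a list of three; "yaw": the turn about the world's z in units of 6 degrees (1.0 is 6 degrees); "hand": the opening in per cent of the stroke, from 0 (shut) to 100 (fully open). In form: {"travel": [[tx, ty, tz], ...], "yaw": [yaw, ...], "hand": [hand, ...]}. A call has 1 to 8 rows; each row is the pose to reach, as a shift and turn from the pose commanded when the call began; what a row does not reach only later rows make up. A row lasts 1/12 s, in which the tool goes at most 41.7 mm and 7.16 degrees, less where a joint would pass 70% of its speed; a pose out of reach is approached as far as the arm can. A call with a gripper value outside its range is refused whole. The fingers move at their own pace and stop on an object; FORCE is the grip in N (left out, the last holds). Time passes only in rows, so rows that repeat a pose let the fingers close. It gives the time, the measured TCP pose, the force, the opening and the grip force at its end, in the units of the state.
- arm.get_obs(): the state, without advancing time (a new reading comes with each control period).
- capture(name): name is "scene" or "side" or "wrist"; returns (picture, depth): 384x512x3 uint8, blue, green, red; 384x512 float32, m along the optical axis (not along the pixel's ray), 0 where there is no reading.
- camera_info(name): a dict with "fx", "fy", "cx", "cy" (pixels), "R" (3x3) and "t" (3): a world point X has camera coordinates R X + t. Camera axes: x right, y down, z forward; pixel columns grow to the right and rows downward; lengths in m; the calibration is good to about 2 mm. A picture is of the moment at which its call begins: read the wrist's pose just before it. camera_info takes no time and is no camera call; for the wrist camera it gives the pose at the moment of the call.
- arm.hand_in(): hands the job in; it is judged then, once.
The state is a dict: "time_s": time; "q": joint angles; "joint_velocities": joint speeds; "joint_efforts": joint torques, N m; "tool_pos": TCP position; "tool_rot": TCP orientation; "contact_force": force on the tool from outside, world axes, zero at the start; "torque": the same for the moment, N m; "finger_gap": finger opening in m; "finger_force": force on a finger pad.
Only numpy, scipy, OpenCV 4.12 (cv2) and the standard library are available. Lean on these libraries where they do the work, as an engineer would, in place of code of your own. Each camera call takes 0.05 s, during which the arm holds its last target. There are 200 camera calls.

## Working session

There is one attempt and no reset: what is moved stays moved. The work goes in short steps, Python scripts to look and compute and a shell command to move; the robot and the scene stay as the last step left them, time stands still between calls to the robot, and variables do not carry over. Pictures are saved under pics/ and viewed, at most 10 in all, crops included, and the job is handed in when it is done.

```bash
mkdir -p pics; cat > h.py <<'E'
import numpy as np, cv2
from bench import arm, capture, camera_info
def pt(n,d,u,v,ci=None):
    c=ci or camera_info(n); z=d[int(v),int(u)]
    p=np.array([(u-c['cx'])/c['fx']*z,(v-c['cy'])/c['fy']*z,z])
    return np.array(c['R']).T@(p-np.array(c['t']))
def cloud(d,c):
    v,u=np.mgrid[0:d.shape[0],0:d.shape[1]]
    p=np.stack([(u-c['cx'])/c['fx']*d,(v-c['cy'])/c['fy']*d,d],-1)
    return (p-np.array(c['t']))@np.array(c['R'])
def proj(X,c):
    p=np.array(c['R'])@np.array(X)+np.array(c['t']); return c['fx']*p[0]/p[2]+c['cx'],c['fy']*p[1]/p[2]+c['cy']
E
python3 - <<'E'
from h import *
o=arm.get_obs(); print(o['time_s'],o['tool_pos'],o['tool_rot'],o['finger_gap'])
for n in ['scene','side','wrist']:
    ci=camera_info(n); p,d=capture(n); np.savez(f'{n}0.npz',p=p,d=d,**{k:np.array(v) for k,v in ci.items()})
    cv2.imwrite(f'pics/{n}0.png',p); print(n,ci['fx'],-np.array(ci['R']).T@np.array(ci['t']),(d>0).mean())
a=np.vstack([cv2.imread('pics/scene0.png'),cv2.imread('pics/side0.png')])
cv2.imwrite('pics/both.png',cv2.resize(a,(400,600)))
E
```

```text
0.0 [0.14163872 0.5307206  0.24921481] [-1.79864571e+02  3.82077610e-03  1.65059659e+02] 0.08519742254119106
scene 381.5534720065931 [0.23642793 0.41293165 0.6800926 ] 0.9959665934244791
side 433.3596469904953 [ 0.27053075 -1.06639465  0.75306189] 0.9959920247395834
wrist 298.5066942465784 [0.06518201 0.55094665 0.37229241] 0.9960988362630209
```

View pics/scene0.png

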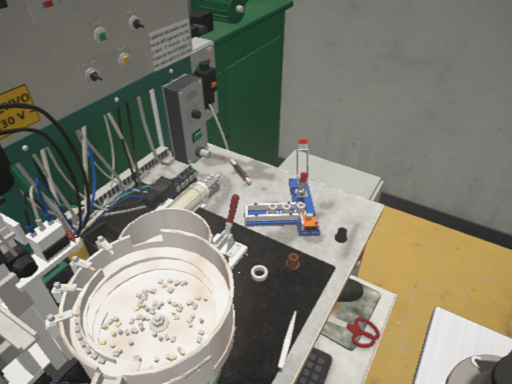

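View pics/side0.png

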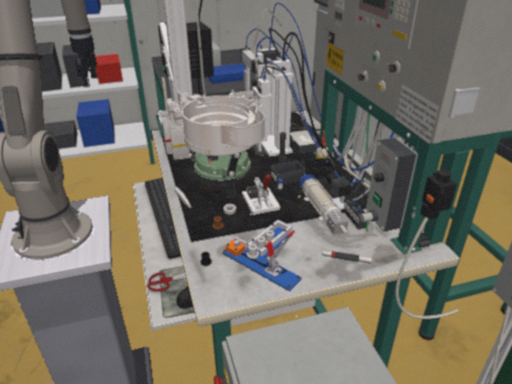

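The magazine shows in the scene view at about (285,213), with the orange gate at (312,225) and the latch at (303,165). Brown (293,261) and black (341,235) look-alikes stand beside it. In the side view the magazine is at (265,255).

```bash
cat > m.py <<'E'
from h import *
def load(n):
    f=np.load(n+'0.npz'); return f['p'],f['d'],{k:f[k] for k in ['fx','fy','cx','cy','R','t']}
if __name__=='__main__':
  ims=[]
  for n,(u0,u1,v0,v1) in {'scene':(235,355,130,245),'side':(215,310,215,295)}.items():
    p,d,c=load(n); X=cloud(d,c)
    h=cv2.cvtColor(p,cv2.COLOR_BGR2HSV)
    roi=np.zeros(d.shape,bool); roi[v0:v1,u0:u1]=1
    for nm,lo,hi in [('blue',(100,120,50),(125,255,255)),('orange',(6,170,120),(18,255,255)),('red',(0,150,90),(4,255,255)),('red2',(174,150,90),(180,255,255))]:
        m=(cv2.inRange(h,lo,hi)>0)&roi&(d>0)
        if m.sum()<5: print(n,nm,m.sum());continue
        Y=X[m]; print(n,nm,m.sum(),Y.mean(0).round(3),Y.min(0).round(3),Y.max(0).round(3))
        if nm=='blue':
            q=Y[(Y[:,2]<0.02)&(Y[:,2]>0)]; r=cv2.minAreaRect((q[:,:2]*1000).astype(np.float32)); print(r,cv2.boxPoints(r).round(1).tolist())
    cr=p[v0:v1,u0:u1]; ims.append(cv2.resize(cr,(400,int(400*cr.shape[0]/cr.shape[1])),interpolation=cv2.INTER_CUBIC))
  H=max(i.shape[0] for i in ims)
  cv2.imwrite('pics/crop1.png',np.hstack([cv2.copyMakeBorder(i,0,H-i.shape[0],0,0,0) for i in ims]))
E
python3 m.py
```

```text
scene blue 470 [ 0.532 -0.253  0.008] [ 0.434 -0.372  0.002] [ 0.617 -0.152  0.013]
((563.9969482421875, -253.74461364746094), (172.79574584960938, 211.9645233154297), 33.98049545288086) [[433.1000061035156, -214.10000610351562], [551.5999755859375, -389.8999938964844], [694.9000244140625, -293.29998779296875], [576.4000244140625, -117.5999984741211]]
scene orange 79 [ 0.462 -0.219  0.028] [ 0.445 -0.238  0.025] [ 0.486 -0.202  0.03 ]
scene red 58 [ 0.552 -0.339  0.115] [ 0.522 -0.369  0.012] [ 0.705 -0.307  0.152]
scene red2 0
side blue 793 [ 0.528 -0.31   0.007] [ 0.435 -0.398  0.002] [ 0.613 -0.17   0.046]
((553.8309326171875, -291.4928894042969), (183.4427490234375, 200.27706909179688), 18.54789924621582) [[435.0, -225.6999969482422], [498.70001220703125, -415.6000061035156], [672.5999755859375, -357.29998779296875], [608.9000244140625, -167.39999389648438]]
side orange 129 [ 0.464 -0.238  0.024] [ 0.443 -0.253  0.012] [ 0.488 -0.206  0.03 ]
side red 50 [ 0.532 -0.325  0.082] [ 0.522 -0.372  0.057] [ 0.57  -0.315  0.15 ]
side red2 17 [ 0.537 -0.337  0.092] [ 0.524 -0.372  0.058] [ 0.56  -0.317  0.15 ]
```

View pics/crop1.png

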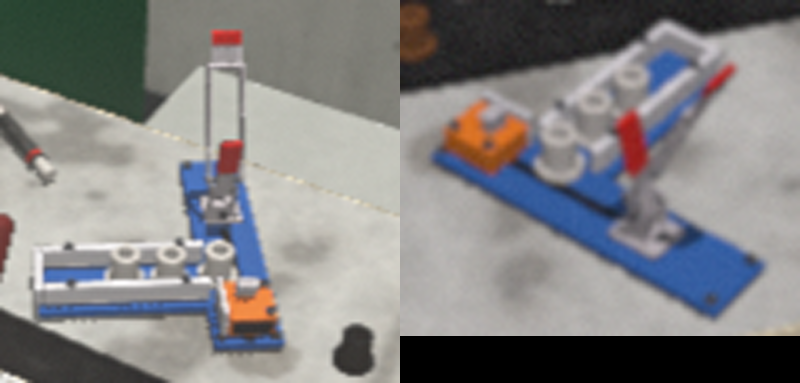

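```bash
python3 - <<'E'
from m import *
P=[]
for n in ['scene','side']:
    p,d,c=load(n); X=cloud(d,c)[d>0]; P.append(X)
X=np.vstack(P); X=X[(X[:,2]>0.02)&(X[:,2]<0.6)]
g=0.05
print('rows x from 0.1, cols y from -0.5')
for i in range(13):
    print('%.2f'%(0.1+i*g),end=' ')
    for j in range(24):
        s=(abs(X[:,0]-(0.125+i*g))<g/2)&(abs(X[:,1]-(-.475+j*g))<g/2)
        print('%3d'%(X[s,2].max()*100) if s.sum()>2 else '  .',end=' ')
    print()
E
```

```text
rows x from 0.1, cols y from -0.5
0.10   .   .   .   .   .   .   .   .   .   .   .   .   .   .   .   .   .   .   .  52  52  28   .   . 
0.15   .   .   .   .   .   .   .   .   .   .   .   .   .   .   .   .   .   .   .  52  51  34   .   . 
0.20   .   .   .   .   .   .   .   .   .   .   .   .   .   .   .   .   .   .   .   .   .   .   .   . 
0.25   .   .   .   .   .   .   .   .   .   .   .   .   .   .   .   .   .   .   .   .   .   .   .   . 
0.30   .   .   .   .   .   .   .   .   .   .   .   .   .   .   .   .   .   .   .   .   .   .   .   . 
0.35   .   .   .   .   .   2   .   .   .   .   .   .   .   .   .   .  12  18  18   .   .   .   3   3 
0.40   .   .   .   .   .   3   .   3   3   .   .   .  22  22  22  22  56  22  51  50  48  32  35  37 
0.45   .   .   .   .   3   4   3   2   3   .   .  22  22  17  13  22  56  21  50  50   .   .   .   . 
0.50   .   .  14  10   3   3   2   .   .   .   .  22  22  14  15  21  22  51  51   .   .   .   .   . 
0.55   .   .  15  13   .   3   3  14  14   7  22  22  22  13  14  23  23  15   .   .   .   .   .   . 
0.60   .   .   .   .   .   3   2  13  13   6   6  22  22  23  23  23  23  21   .   .   .   .   .   . 
0.65   .   .   .   .   .   .   .   .   .   .   4   4  22  23  35  46  39  32  38  33   .   .   .   . 
0.70   .   .   .   .   .   4   5   4   5   4   4   4   4  34  42  49  47  33  40  33   .   .   .   .
```

```bash
python3 -m pendant '{"travel":[[0.4,-0.9,0.9],[1,-2,1.8],[1.6,-3.1,2.7],[2.2,-4.3,2.7],[2.8,-5.5,2.7],[3.4,-6.6,2.7],[4,-7.7,2.7],[4.2,-8,2.7]],"yaw":[-1,-2,-3,-4,-5,-6,-7,-8],"hand":[0,0,0,0,0,0,0,0]}'; python3 -m pendant '{"travel":[[0.4,-1.2,0],[0.8,-2.4,0],[1.2,-3.6,0],[1.6,-4.8,0],[2.1,-6,0],[2.7,-7.2,0],[3.3,-8.4,0],[3.9,-9.5,0]],"yaw":[-1,-2,-3,-4,-5,-6,-7,-8],"hand":[0,0,0,0,0,0,0,0]}'; python3 -m pendant '{"travel":[[0.4,-1.1,0],[0.8,-2.2,0],[1.2,-3.4,0],[1.2,-4.5,0],[1.2,-5.7,0],[1.2,-6.8,0],[1.2,-7.8,0],[1.2,-8,0]],"yaw":[-1,-1,-1,-1,-1,-1,-1,-1],"hand":[0,0,0,0,0,0,0,0]}'
```

```text
time_s: 0.82
tool_pos: [0.2713, 0.2851, 0.3316]
tool_rot: [180.0, 0.1, 116.2]
contact_force: [0.4, -0.6, 0.4]
finger_gap: -0.0002
finger_force: 0.0
time_s: 1.48
tool_pos: [0.3849, 0.0039, 0.3314]
tool_rot: [180.0, -0.1, 68.7]
contact_force: [1.1, 0.8, 0.2]
finger_gap: -0.0003
finger_force: 0.0
time_s: 2.15
tool_pos: [0.4186, -0.2397, 0.3314]
tool_rot: [179.9, 0.3, 62.5]
contact_force: [-1.0, -0.2, 0.3]
finger_gap: 0.0
finger_force: 0.0
```

```bash
python3 - <<'E'
from h import *
o=arm.get_obs(); print(o['tool_pos'],o['tool_rot'])
ci=camera_info('wrist'); p,d=capture('wrist'); np.savez('wrist0.npz',p=p,d=d,**{k:np.array(v) for k,v in ci.items()})
print(-np.array(ci['R']).T@np.array(ci['t'])); print(np.array(ci['R']).round(2))
for X in [(0.463,-0.225,0.03),(0.56,-0.35,0.15)]: print(proj(X,ci))
cv2.imwrite('pics/wrist0.png',cv2.resize(p,(800,600),interpolation=cv2.INTER_CUBIC))
E
```

```text
[ 0.41859606 -0.23970215  0.33138851] [179.92661249   0.27734656  62.51132549]
[ 0.45472838 -0.16961247  0.45396462]
[[ 0.89 -0.46  0.  ]
 [-0.44 -0.84  0.31]
 [-0.14 -0.28 -0.95]]
(np.float64(282.74999210372346), np.float64(130.48880772831959))
(np.float64(421.9766937083124), np.float64(204.48584058002857))
```

View pics/wrist0.png

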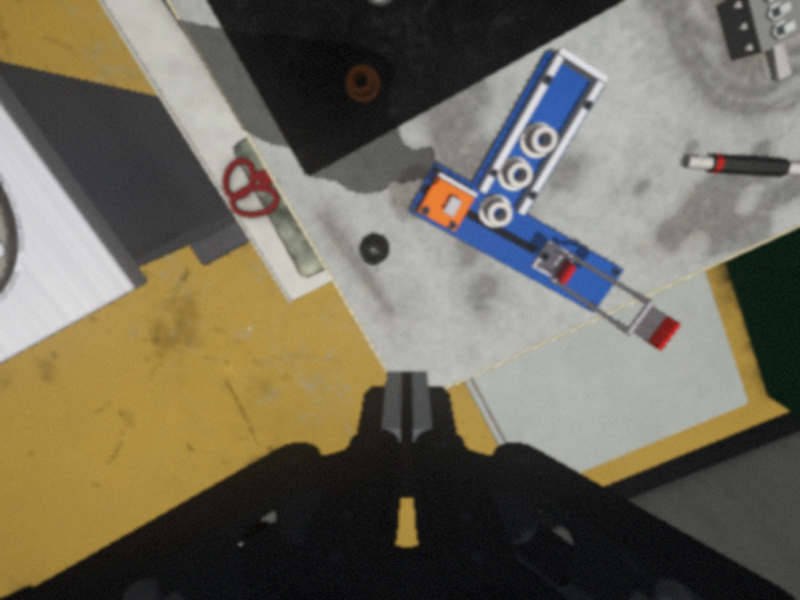

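The wrist view shows the deck clearly. Its front edge runs from (412,212) to (597,308), with the gate at (447,203), the bushes at (495,211), (515,174) and (540,139), the lever at (565,270) and the tab at (662,330). The three grey bushes in the channel fit the description. The black one (374,248) and the brown one (362,83) stand on the bench and mat and are the look-alikes.

```bash
python3 - <<'E'
from m import *
p,d,c=load('wrist'); s=0.64
h=cv2.cvtColor(p,cv2.COLOR_BGR2HSV)
def cast(uv,z):
    uv=np.atleast_2d(np.array(uv,float)); r=np.c_[(uv[:,0]-c['cx'])/c['fx'],(uv[:,1]-c['cy'])/c['fy'],np.ones(len(uv))]@c['R']
    o=-c['R'].T@c['t']; return o+r*((z-o[2])/r[:,2])[:,None]
blue=cv2.inRange(h,(100,120,50),(125,255,255))
roi=np.zeros_like(blue); roi[20:205,255:405]=1; blue*=roi
org=cv2.inRange(h,(6,170,120),(18,255,255))*roi
lo=[]
for u in range(300,375):
    v=np.where(blue[:,u])[0]
    if len(v): lo.append((u+.0,v.max()+.5))
W=cast(lo,0.006)[:,:2].astype(np.float32)
vx,vy,x0,y0=cv2.fitLine(W,cv2.DIST_HUBER,0,.001,.001).ravel()
n=np.array([-vy,vx]); 
if n[0]<0:n=-n
yaw=np.degrees(np.arctan2(n[1],n[0])); print('mouth yaw from front edge',yaw, np.abs((W-[x0,y0])@n).max())
ex=n; ey=np.array([-n[1],n[0]])
B=cast(np.argwhere(blue)[:,::-1],0.008)[:,:2]; f=float(np.array([x0,y0])@ex)
xs=B@ex-f; ys=B@ey
dk=xs<0.04
print('deck y extent',ys[dk].min(),ys[dk].max(),'len(215?)',np.ptp(ys[dk]),'y mid-> mouthy',(ys[dk].min()+.145),(ys[dk].max()-.070),'x max-f (174+?)',xs.max())
my=((ys[dk].min()+.145)+(ys[dk].max()-.070))/2
M=ex*(f+.048)+ey*my; print('mouth',M)
def loc(X): X=np.atleast_2d(X); D=X[:,:2]-M; return np.c_[D@ex,D@ey,X[:,2]-.008]
# bushes tops: bright circles on z .036 ; mark by bore pixels approx
g=cv2.cvtColor(p,cv2.COLOR_BGR2GRAY)
for u,v in [(495,211),(515,174),(540,139)]: print('bush(px top) ',loc(cast((u*s,v*s),.036)).round(4))
O=loc(cast(np.argwhere(org)[:,::-1],.027)); print('gate top x',O[:,0].min(),O[:,0].max(),'y',O[:,1].min(),O[:,1].max())
X=cloud(d,c); red=(cv2.inRange(h,(0,150,90),(4,255,255))|cv2.inRange(h,(174,150,90),(180,255,255)))*roi
red=np.zeros_like(red)+0 if 0 else red
roi2=np.zeros_like(red); roi2[150:230,350:450]=1
r=(cv2.inRange(h,(0,150,90),(4,255,255))|cv2.inRange(h,(174,150,90),(180,255,255)))*roi2
k,l,st,ce=cv2.connectedComponentsWithStats((r>0).astype(np.uint8))
for i in range(1,k):
    if st[i,4]>8:
        L=loc(X[l==i]); print('red',ce[i]/s,st[i,4],np.median(L,0).round(4),L.min(0).round(4),L.max(0).round(4))
for n in ['scene','side']:
    p2,d2,c2=load(n); h2=cv2.cvtColor(p2,cv2.COLOR_BGR2HSV); m=cv2.inRange(h2,(6,170,120),(18,255,255)); L=cloud(d2,c2)[m>0]; L=L[(abs(L[:,2]-.027)<.004)&(abs(L[:,0]-.46)<.04)&(abs(L[:,1]+.22)<.05)]; L=loc(L); print(n,'gate top',np.median(L,0).round(4),L.min(0).round(4),L.max(0).round(4))
L=loc(X[org>0]);print('wrist gate cloud',np.median(L,0).round(4),L.min(0).round(4),L.max(0).round(4))
np.savez('M.npz',M=M,yaw=yaw)
o=arm.get_obs()
print('tcp loc',loc(np.array(o['tool_pos'])))
E
```

```text
mouth yaw from front edge 34.275555 0.0009113125
deck y extent -0.6364547280566187 -0.42443314156729905 len(215?) 0.21202158648931968 y mid-> mouthy -0.4914547280566187 -0.49443314156729906 x max-f (174+?) 0.17553355102793256
mouth [ 0.51085762 -0.2483757 ]
bush(px top)  [[-0.0091  0.0024  0.028 ]]
bush(px top)  [[0.026  0.0038 0.028 ]]
bush(px top)  [[0.0602 0.0005 0.028 ]]
gate top x -0.04130250191525825 -0.008706949117780612 y 0.02310644519214196 0.0630807602432603
red [566.43229167 272.65625   ] 60 [-0.0229 -0.0621  0.081 ] [-0.0308 -0.0654  0.078 ] [-0.0154 -0.0602  0.0833]
red [663.60497238 332.52762431] 181 [-0.0232 -0.122   0.1397] [-0.0336 -0.1258  0.1343] [-0.0129 -0.1193  0.1446]
scene gate top [-0.0237  0.0525  0.0196] [-0.0386  0.0279  0.0169] [-0.0099  0.0661  0.0219]
side gate top [-0.032   0.0358  0.0182] [-0.0461  0.0204  0.0153] [-0.01    0.0596  0.0223]
wrist gate cloud [-0.0232  0.0476  0.0189] [-0.0413  0.0199  0.0001] [-0.002   0.0967  0.446 ]
tcp loc [[-0.07022696  0.06012624  0.32320706]]
```

```bash
cat > go.py <<'E'
import sys
from h import *
f=np.load('M.npz');M=f['M'];y=np.radians(float(f['yaw']));ex=np.array([np.cos(y),np.sin(y)]);ey=np.array([-ex[1],ex[0]])
o=arm.get_obs();T=np.array(o['tool_pos']);D=T[:2]-M
print('tcp local mm',(D@ex*1e3).round(1),(D@ey*1e3).round(1),'z',(T[2]*1e3).round(1),'yaw',o['tool_rot'].round(1),'F',o['contact_force'].round(1),'t',o['time_s'])
for a in sys.argv[1:]:
    x,yy,z=[float(v)/1e3 for v in a.split(',')]; P=M+ex*x+ey*yy
    print(a,'->',((np.r_[P,z]-T)/.03).round(2))
E
python3 -m pendant '{"travel":[[0.8,-0.5,-1],[1.73,-1.23,-2],[1.73,-1.23,-3.2],[1.73,-1.23,-4.5],[1.73,-1.23,-5.8],[1.73,-1.23,-7],[1.73,-1.23,-8.2],[1.73,-1.23,-8.5]],"yaw":[-1.1,-2.2,-3.3,-4.4,-4.7,-4.7,-4.7,-4.7],"hand":[0,0,0,0,0,0,0,0]}'; python3 go.py -48,0.5,30 -9.5,0.5,30
```

```text
time_s: 2.87
tool_pos: [0.4698, -0.2652, 0.0704]
tool_rot: [-179.3, 0.2, 35.0]
contact_force: [-1.6, 0.5, -0.6]
finger_gap: -0.0001
finger_force: 0.0
tcp local mm -43.4 9.2 z 70.4 yaw [-179.3    0.2   35. ] F [-1.6  0.5 -0.6] t 2.8667
-48,0.5,30 -> [ 0.04 -0.33 -1.35]
-9.5,0.5,30 -> [ 1.1   0.39 -1.35]
```

```bash
python3 -m pendant '{"travel":[[0,0,0],[0,0,0]],"yaw":[0,0],"hand":[0,0]}'; python3 go.py -48,0.5,30 -9.5,0.5,30
```

```text
time_s: 3.03
tool_pos: [0.4736, -0.2701, 0.0772]
tool_rot: [180.0, -0.0, 34.9]
contact_force: [0.5, -1.1, 0.4]
finger_gap: 0.0001
finger_force: 0.0
tcp local mm -43.0 3.1 z 77.2 yaw [180.   -0.   34.9] F [ 0.5 -1.1  0.4] t 3.0333
-48,0.5,30 -> [-0.09 -0.16 -1.57]
-9.5,0.5,30 -> [ 0.97  0.56 -1.57]
```

```bash
python3 -m pendant '{"travel":[[-0.09,-0.16,-0.4],[-0.09,-0.16,-0.9],[-0.09,-0.16,-1.3],[-0.09,-0.16,-1.5],[-0.09,-0.16,-1.57],[-0.09,-0.16,-1.57],[-0.09,-0.16,-1.57]],"yaw":[-0.1,-0.1,-0.1,-0.1,-0.1,-0.1,-0.1],"hand":[0,0,0,0,0,0,0]}'; python3 go.py -22,0.5,30 -9.5,0.5,30
```

```text
time_s: 3.62
tool_pos: [0.4704, -0.2757, 0.0297]
tool_rot: [179.9, -0.0, 34.3]
contact_force: [0.6, -0.5, -0.1]
finger_gap: -0.0
finger_force: 0.0
tcp local mm -48.8 0.2 z 29.7 yaw [179.9  -0.   34.3] F [ 0.6 -0.5 -0.1] t 3.6167
-22,0.5,30 -> [0.73 0.51 0.01]
-9.5,0.5,30 -> [1.08 0.74 0.01]
```

```bash
python3 -m pendant '{"travel":[[0.2,0.14,0],[0.4,0.27,0],[0.55,0.38,0],[0.7,0.48,0],[0.84,0.57,0],[0.96,0.66,0],[1.08,0.74,0],[1.08,0.74,0]],"yaw":[0,0,0,0,0,0,0,0],"hand":[0,0,0,0,0,0,0,0]}'; python3 go.py -50,1,30; python3 - <<'E'
from m import *
p,d=capture('scene'); p2,d2=capture('side')
a=cv2.resize(p[160:240,235:345],(412,300),interpolation=cv2.INTER_CUBIC);b=cv2.resize(p2[215:295,215:310],(356,300),interpolation=cv2.INTER_CUBIC)
cv2.imwrite('pics/push1.png',np.hstack([a,b]))
E
```

```text
time_s: 4.28
tool_pos: [0.5029, -0.2534, 0.0296]
tool_rot: [179.9, 0.0, 34.3]
contact_force: [-1.6, -2.5, 5.6]
finger_gap: 0.0001
finger_force: 2.6
tcp local mm -9.4 0.3 z 29.6 yaw [179.9   0.   34.3] F [-1.6 -2.5  5.6] t 4.2833
-50,1,30 -> [-1.13 -0.74  0.01]
```

View pics/push1.png

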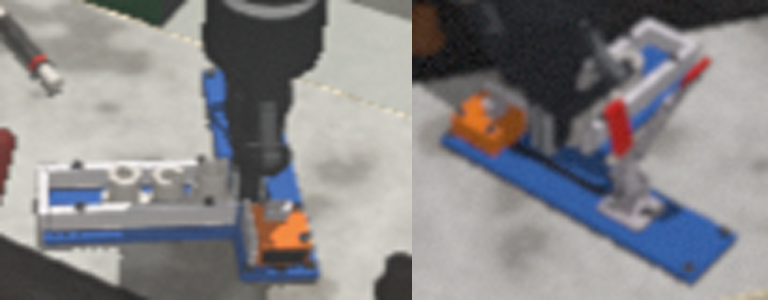

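The scene crop shows the bush now inside the channel at (212,180) and standing upright. I'll retreat and check it from the wrist camera on the way to the gate.

```bash
python3 -m pendant '{"travel":[[-0.4,-0.27,0],[-0.8,-0.54,0],[-1.13,-0.74,0.3],[-1.13,-0.74,1.2],[-1.13,-0.74,2.4],[-1.13,-0.74,3.4],[-1.13,-0.74,4],[-1.13,-0.74,4]],"yaw":[0,0,0,0,0,0,0,0],"hand":[0,0,0,0,0,0,0,0]}'; python3 - <<'E'
from m import *
f=np.load('M.npz');M=f['M'];y=np.radians(float(f['yaw']));ex=np.array([np.cos(y),np.sin(y)]);ey=np.array([-ex[1],ex[0]])
c=camera_info('wrist'); p,d=capture('wrist')
for x in (18,15): print(x,proj(np.r_[M+ex*x/1e3,.036],c))
X=cloud(d,c); D=X[...,:2]-M; lx,ly,lz=D@ex,D@ey,X[...,2]-.008
top=(abs(lz-.028)<.003)&(abs(ly)<.02)&(lx>-.03)&(lx<.13)&(d>0)
k,l,st,ce=cv2.connectedComponentsWithStats(top.astype(np.uint8))
for i in range(1,k):
    if st[i,4]>20: print(st[i,4],'x',lx[l==i].min().round(4),lx[l==i].max().round(4),'y',ly[l==i].min().round(4),ly[l==i].max().round(4),'z',np.median(lz[l==i]).round(4))
cv2.imwrite('pics/w1.png',p)
E
python3 go.py -22,92,120 -22,92,38 -22,82,38 -22,36,38
```

```text
time_s: 5.05
tool_pos: [0.4713, -0.2767, 0.154]
tool_rot: [179.6, -0.3, 34.3]
contact_force: [-0.1, -0.5, 0.2]
finger_gap: -0.0003
finger_force: 0.0
18 (np.float64(256.89022328100805), np.float64(114.62233951850205))
15 (np.float64(256.8995435021679), np.float64(118.57353648598374))
568 x 0.0621 0.0838 y -0.0127 0.0086 z 0.0273
492 x 0.0333 0.054 y -0.0093 0.0121 z 0.0273
440 x 0.0036 0.0245 y -0.0128 0.0086 z 0.0272
tcp local mm -48.8 0.5 z 151.6 yaw [179.8  -0.2  34.3] F [ 0.5 -0.1 -0.2] t 5.1
-22,92,120 -> [-0.98  3.03 -1.05]
-22,92,38 -> [-0.98  3.03 -3.79]
-22,82,38 -> [-0.79  2.75 -3.79]
-22,36,38 -> [ 0.07  1.48 -3.79]
```

View pics/w1.png

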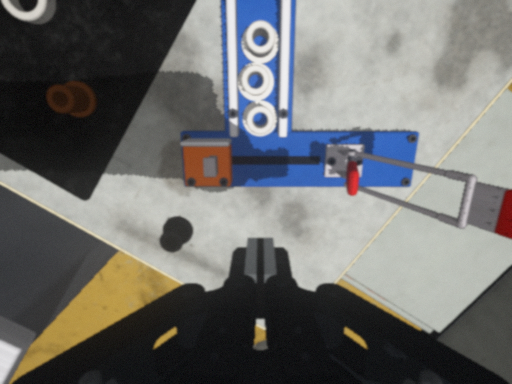

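The wrist view shows the three bushes upright in the channel at (260,120), (257,80) and (260,40). Depth puts bush0 at x≈14 mm, so one more push of about 4 mm gives margin.

```bash
python3 -m pendant '{"travel":[[0.05,0,-1.2],[0.05,0,-2.4],[0.05,0,-3.4],[0.05,0,-3.9],[0.05,0,-4.05],[0.05,0,-4.05],[0.05,0,-4.05]],"yaw":[0,0,0,0,0,0,0],"hand":[0,0,0,0,0,0,0]}'; python3 go.py -14,0.5,31 -5,0.5,31
```

```text
time_s: 5.68
tool_pos: [0.4674, -0.272, 0.0271]
tool_rot: [-179.4, -0.0, 34.3]
contact_force: [-5.7, 5.0, 12.0]
finger_gap: -0.0003
finger_force: 6.0
tcp local mm -49.2 5.0 z 27.1 yaw [-179.4   -0.    34.3] F [-5.7  5.  12. ] t 5.6833
-14,0.5,31 -> [1.05 0.54 0.13]
-5,0.5,31 -> [1.3  0.71 0.13]
```

```bash
python3 -m pendant '{"travel":[[0,0,0.2],[0,0,0.2],[0,0,0.2]],"yaw":[0,0,0],"hand":[0,0,0]}'; python3 go.py -14,0.5,31 -5,0.5,31
```

```text
time_s: 5.93
tool_pos: [0.4702, -0.275, 0.0334]
tool_rot: [180.0, -0.0, 34.3]
contact_force: [0.6, 1.0, 0.4]
finger_gap: -0.0004
finger_force: 0.0
tcp local mm -48.6 0.9 z 33.4 yaw [180.   -0.   34.3] F [0.6 1.  0.4] t 5.9333
-14,0.5,31 -> [ 0.96  0.64 -0.08]
-5,0.5,31 -> [ 1.21  0.81 -0.08]
```

```bash
python3 -m pendant '{"travel":[[0.4,0.26,-0.08],[0.75,0.5,-0.08],[0.9,0.6,-0.08],[1,0.67,-0.08],[1.1,0.74,-0.08],[1.21,0.81,-0.08],[1.21,0.81,-0.08]],"yaw":[0,0,0,0,0,0,0],"hand":[0,0,0,0,0,0,0]}'; python3 go.py; python3 -m pendant '{"travel":[[-0.4,-0.27,0],[-0.8,-0.54,0],[-1.2,-0.81,0.3],[-1.2,-0.81,1.2],[-1.2,-0.81,2.4],[-1.2,-0.81,3.4],[-1.2,-0.81,4],[-1.2,-0.81,4]],"yaw":[0,0,0,0,0,0,0,0],"hand":[0,0,0,0,0,0,0,0]}'; python3 - <<'E'
from m import *
f=np.load('M.npz');M=f['M'];y=np.radians(float(f['yaw']));ex=np.array([np.cos(y),np.sin(y)]);ey=np.array([-ex[1],ex[0]])
c=camera_info('wrist'); p,d=capture('wrist')
X=cloud(d,c); D=X[...,:2]-M; lx,ly,lz=D@ex,D@ey,X[...,2]-.008
top=(abs(lz-.028)<.003)&(abs(ly)<.02)&(lx>-.03)&(lx<.13)&(d>0)
k,l,st,ce=cv2.connectedComponentsWithStats(top.astype(np.uint8))
for i in range(1,k):
    if st[i,4]>20: print(st[i,4],'x',lx[l==i].min().round(4),lx[l==i].max().round(4),'y',ly[l==i].min().round(4),ly[l==i].max().round(4),'z',np.median(lz[l==i]).round(4))
wall=(abs(lz-.018)<.002)&(abs(ly)<.03)&(lx>-.01)&(lx<.1)&(d>0); print('wall x min',np.percentile(lx[wall],[.5,2,5]))
E
python3 go.py -22,100,150 -22,100,38 -22,82,38 -22,36,38
```

```text
time_s: 6.52
tool_pos: [0.5063, -0.2511, 0.0313]
tool_rot: [180.0, 0.0, 34.3]
contact_force: [-0.8, 0.2, -0.2]
finger_gap: 0.0
finger_force: 0.3
tcp local mm -5.3 0.3 z 31.3 yaw [180.    0.   34.3] F [-0.8  0.2 -0.2] t 6.5167
time_s: 7.18
tool_pos: [0.472, -0.2783, 0.1567]
tool_rot: [179.5, -0.3, 34.2]
contact_force: [0.8, -1.1, 0.3]
finger_gap: -0.0001
finger_force: 0.0
555 x 0.0647 0.0868 y -0.0128 0.008 z 0.0272
495 x 0.0358 0.0573 y -0.0092 0.0124 z 0.0272
436 x 0.0061 0.0277 y -0.0133 0.0083 z 0.0272
wall x min [-0.00865117  0.00117247  0.00453583]
tcp local mm -49.0 -1.3 z 154.3 yaw [179.7  -0.2  34.2] F [ 0.4 -0.4 -0.5] t 7.2333
-22,100,150 -> [-1.16  3.3  -0.14]
-22,100,38 -> [-1.16  3.3  -3.88]
-22,82,38 -> [-0.82  2.8  -3.88]
-22,36,38 -> [ 0.04  1.53 -3.88]
```

```bash
python3 -m pendant '{"travel":[[-0.4,1.1,0],[-0.8,2.3,-0.2],[-1.16,3.3,-1],[-1.16,3.3,-2.2],[-1.16,3.3,-3.2],[-1.16,3.3,-3.7],[-1.16,3.3,-3.88],[-1.16,3.3,-3.88]],"yaw":[0,0,0,0,0,0,0,0],"hand":[0,0,0,0,0,0,0,0]}'; python3 -m pendant '{"travel":[[0,0,0],[0,0,0]],"yaw":[0,0],"hand":[0,0]}'; python3 go.py -22,80,38 -22,42,38 -22,37,38 -22,34,38
```

```text
time_s: 7.9
tool_pos: [0.4335, -0.1758, 0.0333]
tool_rot: [-179.8, 0.2, 34.2]
contact_force: [0.8, 0.5, -0.3]
finger_gap: -0.0005
finger_force: 0.0
time_s: 8.07
tool_pos: [0.4362, -0.1772, 0.0359]
tool_rot: [179.9, -0.1, 34.2]
contact_force: [0.3, -0.3, 0.0]
finger_gap: 0.0
finger_force: 0.0
tcp local mm -21.6 100.8 z 35.9 yaw [ 1.799e+02 -1.000e-01  3.420e+01] F [ 0.3 -0.3  0. ] t 8.0667
-22,80,38 -> [ 0.38 -0.58  0.07]
-22,42,38 -> [ 1.09 -1.63  0.07]
-22,37,38 -> [ 1.19 -1.77  0.07]
-22,34,38 -> [ 1.24 -1.85  0.07]
```

```bash
python3 -m pendant '{"travel":[[0.2,-0.3,0.07],[0.38,-0.58,0.07],[0.54,-0.82,0.07],[0.7,-1.05,0.07],[0.84,-1.26,0.07],[0.97,-1.45,0.07],[1.09,-1.63,0.07],[1.15,-1.72,0.07]],"yaw":[0,0,0,0,0,0,0,0],"hand":[0,0,0,0,0,0,0,0]}'; python3 go.py -22,34,38
```

```text
time_s: 8.73
tool_pos: [0.4706, -0.2288, 0.037]
tool_rot: [180.0, -0.0, 34.2]
contact_force: [-0.1, 1.0, 2.4]
finger_gap: -0.0
finger_force: 0.8
tcp local mm -22.2 38.9 z 37.0 yaw [180.   -0.   34.2] F [-0.1  1.   2.4] t 8.7333
-22,34,38 -> [ 0.1  -0.13  0.03]
```

```bash
python3 -m pendant '{"travel":[[0.05,-0.07,0.03],[0.1,-0.13,0.03],[0.1,-0.13,0.03]],"yaw":[0,0,0],"hand":[0,0,0]}'; python3 go.py -22,30,38;  python3 - <<'E'
from m import *
f=np.load('M.npz');M=f['M'];y=np.radians(float(f['yaw']));ex=np.array([np.cos(y),np.sin(y)]);ey=np.array([-ex[1],ex[0]])
for n in ['scene','side']:
    c=camera_info(n); p,d=capture(n); h=cv2.cvtColor(p,cv2.COLOR_BGR2HSV); m=cv2.inRange(h,(6,170,100),(18,255,255)); L=cloud(d,c)[m>0]; D=L[:,:2]-M
    x,y,z=D@ex,D@ey,L[:,2]-.008; k=(abs(z-.019)<.003)&(abs(x+.022)<.025)&(abs(y)<.05); print(n,k.sum(),y[k].min() if k.any() else 0,y[k].max() if k.any() else 0)
E
```

```text
time_s: 8.98
tool_pos: [0.4727, -0.2321, 0.0376]
tool_rot: [-180.0, 0.0, 34.2]
contact_force: [0.5, 0.4, -0.3]
finger_gap: -0.0004
finger_force: 0.1
tcp local mm -22.4 34.9 z 37.6 yaw [-180.     0.    34.2] F [ 0.5  0.4 -0.3] t 8.9833
-22,30,38 -> [ 0.1  -0.13  0.01]
scene 0 0 0
side 80 -0.02013101000849995 0.020020490065719775
```

```bash
python3 -m pendant '{"travel":[[0.05,-0.07,0.01],[0.1,-0.15,0.01],[0.1,-0.15,0.01]],"yaw":[0,0,0],"hand":[0,0,0]}'; python3 go.py -22,30,38
```

```text
time_s: 9.33
tool_pos: [0.4749, -0.2349, 0.0378]
tool_rot: [-179.7, 0.0, 34.3]
contact_force: [-3.7, 4.6, 3.0]
finger_gap: 0.0002
finger_force: 2.8
tcp local mm -22.1 31.4 z 37.8 yaw [-179.7    0.    34.3] F [-3.7  4.6  3. ] t 9.3333
-22,30,38 -> [ 0.03 -0.04  0.01]
```

```bash
python3 -m pendant '{"travel":[[-0.15,0.22,0],[-0.3,0.44,0.3],[-0.3,0.44,1.4],[-0.3,0.44,2.6],[-0.3,0.44,3.8],[-0.3,0.44,5],[-0.3,0.44,5.9],[-0.3,0.44,6]],"yaw":[0,0,0,0,0,0,0,0],"hand":[0,0,0,0,0,0,0,0]}'; python3 go.py -22,-40,215 -22,-165,215 -22,-165,150
```

```text
time_s: 10.0
tool_pos: [0.4701, -0.2261, 0.2241]
tool_rot: [179.3, -0.4, 34.2]
contact_force: [1.4, -1.0, -0.5]
finger_gap: 0.0003
finger_force: 0.0
tcp local mm -21.1 41.4 z 224.1 yaw [179.3  -0.4  34.2] F [ 1.4 -1.  -0.5] t 10.0
-22,-40,215 -> [ 1.5  -2.26 -0.3 ]
-22,-165,215 -> [ 3.85 -5.7  -0.3 ]
-22,-165,150 -> [ 3.85 -5.7  -2.47]
```

```bash
python3 -m pendant '{"travel":[[0.6,-0.9,0],[1.2,-1.8,0],[1.8,-2.7,0],[2.4,-3.6,0],[3,-4.5,0],[3.6,-5.3,0],[3.85,-5.7,0],[3.85,-5.7,0]],"yaw":[0,0,0,0,0,0,0,0],"hand":[0,0,0,0,0,0,0,0]}'; python3 -m pendant '{"travel":[[0,0,-0.6],[0,0,-1.2],[0,0,-1.8],[0,0,-2.1],[0,0,-2.1],[0,0,-2.1]],"yaw":[0,0,0,0,0,0],"hand":[0,0,0,0,0,0]}'; python3 go.py -22,-130,150 -22,-75,150 -22,-65,150; python3 - <<'E'
from m import *
p,d=capture('side'); p2,d2=capture('scene')
cv2.imwrite('pics/b1.png',np.hstack([cv2.resize(p[170:295,215:340],(400,400)),cv2.resize(p2[110:235,235:360],(400,400))]))
E
```

```text
time_s: 10.67
tool_pos: [0.5824, -0.398, 0.2163]
tool_rot: [179.9, 0.2, 34.1]
contact_force: [-1.3, 0.7, -0.4]
finger_gap: 0.0002
finger_force: 0.0
time_s: 11.17
tool_pos: [0.5825, -0.3933, 0.1552]
tool_rot: [-180.0, 0.0, 34.3]
contact_force: [-0.5, 0.2, 0.1]
finger_gap: -0.0002
finger_force: 0.0
tcp local mm -22.4 -160.2 z 155.2 yaw [-180.     0.    34.3] F [-0.5  0.2  0.1] t 11.1667
-22,-130,150 -> [-0.56  0.84 -0.17]
-22,-75,150 -> [-1.59  2.35 -0.17]
-22,-65,150 -> [-1.78  2.63 -0.17]
```

View pics/b1.png

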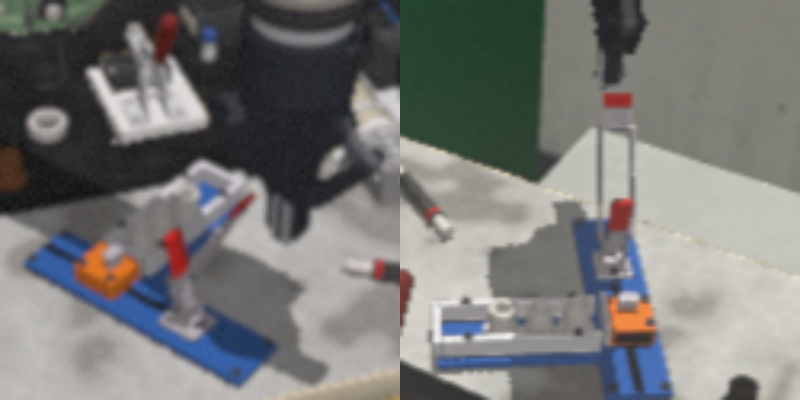

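The gate is shut (side crop at (107,270)) and the fingers stand behind the tab (scene crop at (612,70)). Next I swing the bail.

```bash
python3 -m pendant '{"travel":[[-0.25,0.37,-0.17],[-0.5,0.74,-0.17],[-0.7,1.04,-0.17],[-0.9,1.33,-0.17],[-1.08,1.6,-0.17],[-1.26,1.87,-0.17],[-1.43,2.11,-0.17],[-1.59,2.35,-0.17]],"yaw":[0,0,0,0,0,0,0,0],"hand":[0,0,0,0,0,0,0,0]}'; python3 -m pendant '{"travel":[[-0.12,0.17,0],[-0.24,0.35,0],[-0.3,0.44,0],[-0.3,0.44,0]],"yaw":[0,0,0,0],"hand":[0,0,0,0]}'; python3 go.py; cat > b.py <<'E'
from m import *
f=np.load('M.npz');M=f['M'];y=np.radians(float(f['yaw']));ex=np.array([np.cos(y),np.sin(y)]);ey=np.array([-ex[1],ex[0]])
for n in ['scene','side']:
    c=camera_info(n); p,d=capture(n); h=cv2.cvtColor(p,cv2.COLOR_BGR2HSV); m=cv2.inRange(h,(0,150,90),(4,255,255))|cv2.inRange(h,(174,150,90),(180,255,255))
    X=cloud(d,c); D=X[...,:2]-M; x,y,z=D@ex,D@ey,X[...,2]-.008
    m=((m>0)&(abs(x+.022)<.03)&(abs(y)<.19)&(z>0)).astype(np.uint8)
    k,l,st,ce=cv2.connectedComponentsWithStats(m)
    for i in range(1,k):
        if st[i,4]>6: q=l==i; print(n,ce[i].round(),st[i,4],'x',np.median(x[q]).round(4),'y',y[q].min().round(4),y[q].max().round(4),'z',z[q].min().round(4),z[q].max().round(4))
E
python3 b.py
```

```text
time_s: 11.93
tool_pos: [0.5351, -0.3239, 0.1519]
tool_rot: [179.8, -0.1, 34.3]
contact_force: [1.0, 0.2, 0.1]
finger_gap: 0.0004
finger_force: 0.0
time_s: 12.27
tool_pos: [0.5259, -0.3099, 0.1506]
tool_rot: [180.0, -0.0, 34.3]
contact_force: [-0.1, -0.2, -0.5]
finger_gap: 0.0003
finger_force: 0.0
tcp local mm -22.2 -59.3 z 150.6 yaw [180.   -0.   34.3] F [-0.1 -0.2 -0.5] t 12.2667
scene [303. 177.] 27 x -0.0209 y -0.0657 -0.0538 z 0.051 0.0812
side [236. 236.] 9 x -0.0239 y 0.0368 0.042 z 0.0447 0.0494
side [268. 249.] 67 x -0.026 y -0.0736 -0.06 z 0.0484 0.0797
```

```bash
python3 -m pendant '{"travel":[[-0.3,0.4,0],[-0.6,0.85,0],[-0.75,1.1,0],[-0.75,1.1,0],[-0.75,1.1,0]],"yaw":[0,0,0,0,0],"hand":[0,0,0,0,0]}'; python3 b.py;python3 go.py -22,-25,98; python3 - <<'E'
from m import *
p,d=capture('side'); p2,d2=capture('scene')
cv2.imwrite('pics/b2.png',np.hstack([cv2.resize(p[215:295,215:315],(500,400)),cv2.resize(p2[160:235,280:335],(293,400))]))
E
```

```text
time_s: 12.78
tool_pos: [0.5038, -0.2774, 0.1503]
tool_rot: [179.9, -0.0, 34.3]
contact_force: [0.4, -0.5, -0.1]
finger_gap: -0.0002
finger_force: 0.0
scene [303. 178.] 24 x -0.0218 y -0.0662 -0.054 z 0.0508 0.0798
scene [309. 218.] 27 x -0.0225 y 0.0349 0.0465 z 0.0185 0.0238
side [236. 245.] 15 x -0.025 y 0.0318 0.0406 z 0.019 0.0238
side [268. 248.] 62 x -0.0257 y -0.0731 -0.057 z 0.0484 0.0804
tcp local mm -22.6 -20.7 z 150.4 yaw [179.9   0.   34.3] F [ 0.5 -0.   0.1] t 12.8833
-22,-25,98 -> [ 0.1  -0.11 -1.75]
```

View pics/b2.png

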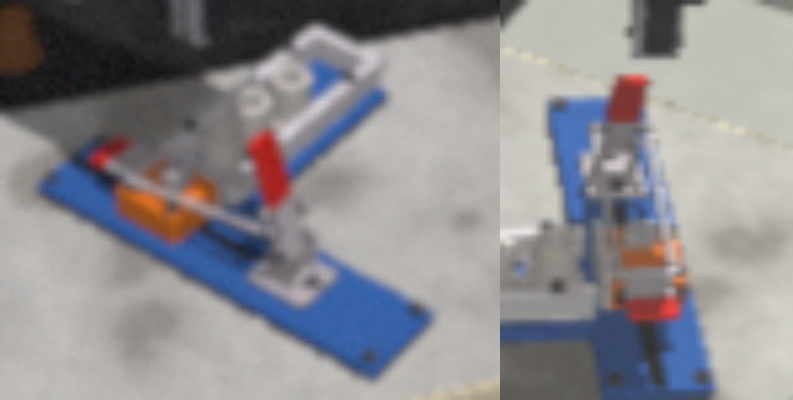

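The bail has fallen over. Its tab lies flat on the gate (side crop at (105,155)), beyond the keeper. Now I work out the lever arc.

```bash
python3 -m pendant '{"travel":[[0.1,-0.15,-0.6],[0.1,-0.15,-1.2],[0.1,-0.15,-1.7],[0.1,-0.15,-1.9],[0.1,-0.15,-1.9],[0.1,-0.15,-1.9]],"yaw":[0,0,0,0,0,0],"hand":[0,0,0,0,0,0]}'; python3 go.py -22,-45,91 -22,-63,91 -22,-80,91 -22,-95,91 -22,-106,91 -22,-115,79 -22,-119,69 -22,-121,59 -22,-122,50 -22,-122,46
```

```text
time_s: 13.48
tool_pos: [0.5064, -0.2824, 0.0933]
tool_rot: [180.0, 0.0, 34.2]
contact_force: [-0.1, -0.6, -0.1]
finger_gap: 0.0001
finger_force: 0.0
tcp local mm -22.9 -25.6 z 93.3 yaw [180.    0.   34.2] F [-0.1 -0.6 -0.1] t 13.4833
-22,-45,91 -> [ 0.39 -0.52 -0.08]
-22,-63,91 -> [ 0.73 -1.01 -0.08]
-22,-80,91 -> [ 1.04 -1.48 -0.08]
-22,-95,91 -> [ 1.33 -1.89 -0.08]
-22,-106,91 -> [ 1.53 -2.2  -0.08]
-22,-115,79 -> [ 1.7  -2.45 -0.48]
-22,-119,69 -> [ 1.78 -2.56 -0.81]
-22,-121,59 -> [ 1.81 -2.61 -1.14]
-22,-122,50 -> [ 1.83 -2.64 -1.44]
-22,-122,46 -> [ 1.83 -2.64 -1.58]
```

```bash
python3 -m pendant '{"travel":[[0.25,-0.35,-0.08],[0.48,-0.68,-0.08],[0.73,-1.01,-0.08],[0.89,-1.25,-0.08],[1.04,-1.48,-0.08],[1.2,-1.7,-0.08],[1.33,-1.89,-0.08],[1.33,-1.89,-0.08]],"yaw":[0,0,0,0,0,0,0,0],"hand":[0,0,0,0,0,0,0,0]}'; python3 b.py; python3 go.py -22,-100,91 -22,-106,91 -22,-115,79 -22,-119,69 -22,-121,59 -22,-122,50 -22,-122,46
```

```text
time_s: 14.15
tool_pos: [0.5468, -0.3403, 0.0911]
tool_rot: [179.9, 0.0, 34.2]
contact_force: [-0.6, -0.6, 0.4]
finger_gap: -0.0004
finger_force: 0.0
scene [301. 175.] 17 x -0.0217 y -0.0978 -0.0904 z 0.0453 0.0546
scene [308. 214.] 34 x -0.0232 y 0.0207 0.0304 z 0.0186 0.0268
side [240. 247.] 16 x -0.0262 y 0.0179 0.0262 z 0.0179 0.0243
side [282. 256.] 24 x -0.0316 y -0.1164 -0.1014 z 0.0499 0.0749
tcp local mm -21.8 -94.9 z 90.9 yaw [180.    0.   34.2] F [ 0.3  0.1 -0.6] t 14.25
-22,-100,91 -> [ 0.09 -0.14  0.  ]
-22,-106,91 -> [ 0.2  -0.31  0.  ]
-22,-115,79 -> [ 0.37 -0.56 -0.4 ]
-22,-119,69 -> [ 0.45 -0.67 -0.73]
-22,-121,59 -> [ 0.49 -0.72 -1.06]
-22,-122,50 -> [ 0.51 -0.75 -1.36]
-22,-122,46 -> [ 0.51 -0.75 -1.5 ]
```

```bash
python3 -m pendant '{"travel":[[0.2,-0.31,0],[0.3,-0.45,-0.2],[0.37,-0.56,-0.4],[0.45,-0.67,-0.73],[0.49,-0.72,-1.06],[0.51,-0.75,-1.36],[0.51,-0.75,-1.5],[0.51,-0.75,-1.5]],"yaw":[0,0,0,0,0,0,0,0],"hand":[0,0,0,0,0,0,0,0]}'; python3 b.py; python3 go.py -22,-122,44
```

```text
time_s: 14.92
tool_pos: [0.5614, -0.3613, 0.0471]
tool_rot: [-180.0, -0.0, 34.3]
contact_force: [-1.2, 1.9, 9.8]
finger_gap: -0.0001
finger_force: 4.7
scene [307. 212.] 28 x -0.0223 y 0.0171 0.0297 z 0.0235 0.0287
side [241. 246.] 17 x -0.0234 y 0.0161 0.0239 z 0.0233 0.0269
side [290. 276.] 35 x -0.0271 y -0.1412 -0.1195 z 0.012 0.0195
tcp local mm -21.8 -121.7 z 47.0 yaw [180.   -0.   34.3] F [-2.2  1.1  9.8] t 15.0167
-22,-122,44 -> [ 0.   -0.01 -0.1 ]
```

```bash
python3 -m pendant '{"travel":[[0,0,-0.1],[0,0,-0.2],[0,0,-0.2]],"yaw":[0,0,0],"hand":[0,0,0]}';  python3 -m pendant '{"travel":[[0,0,0.6],[0,0,1.4],[0,0,2.4],[0,0,3.4],[0,0,4.4],[0,0,4.8],[0,0,4.8]],"yaw":[0,0,0,0,0,0,0],"hand":[0,0,0,0,0,0,0]}'; python3 b.py; python3 go.py -60,-60,200; python3 - <<'E'
from m import *
p,d=capture('side'); p2,d2=capture('wrist')
cv2.imwrite('pics/b3.png',np.hstack([cv2.resize(p[215:295,215:315],(400,320),interpolation=cv2.INTER_CUBIC),cv2.resize(p2,(400,320))]))
E
```

```text
time_s: 15.27
tool_pos: [0.5615, -0.3615, 0.0463]
tool_rot: [180.0, -0.1, 34.3]
contact_force: [-8.2, 7.2, 31.9]
finger_gap: 0.0
finger_force: 14.9
time_s: 15.85
tool_pos: [0.5623, -0.3622, 0.1865]
tool_rot: [179.7, -0.1, 34.3]
contact_force: [1.0, -0.8, 0.3]
finger_gap: 0.0001
finger_force: 0.0
scene [299. 178.] 27 x -0.0211 y -0.1345 -0.104 z 0.0165 0.024
scene [307. 212.] 31 x -0.0229 y 0.0183 0.0282 z 0.0192 0.0297
side [242. 246.] 17 x -0.0235 y 0.0159 0.0235 z 0.0239 0.0272
side [288. 274.] 88 x -0.0253 y -0.1419 -0.1071 z 0.0009 0.0212
tcp local mm -21.5 -120.7 z 182.0 yaw [-179.9    0.    34.3] F [-0.4  0.3 -0.2] t 15.95
-60,-60,200 -> [-2.2   0.95  0.6 ]
```

View pics/b3.png

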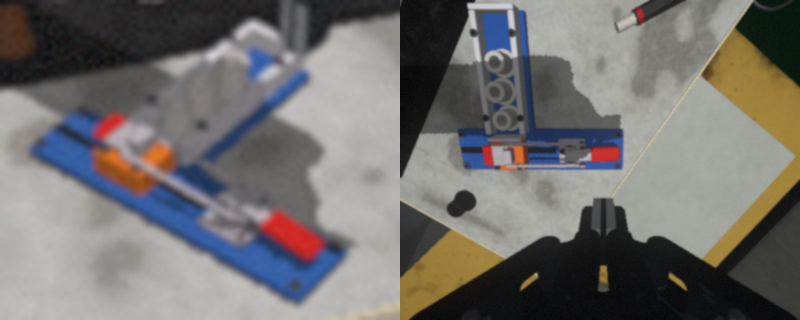

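The latch looks closed: the red handle lies flat at (605,153) in the wrist half, the bail is stretched over the gate, and the three bushes are upright. One depth check on how the bar is seated.

```bash
python3 -m pendant '{"travel":[[-0.7,0.3,0.2],[-1.5,0.7,0],[-2,1.5,-0.5],[-2.4,2.3,-1],[-2.8,2.8,-1],[-2.8,2.8,-1],[-2.8,2.8,-1]],"yaw":[0,0,0,0,0,0,0],"hand":[0,0,0,0,0,0,0]}'; python3 go.py; python3 - <<'E'
from m import *
f=np.load('M.npz');M=f['M'];y=np.radians(float(f['yaw']));ex=np.array([np.cos(y),np.sin(y)]);ey=np.array([-ex[1],ex[0]])
c=camera_info('wrist'); p,d=capture('wrist')
X=cloud(d,c); D=X[...,:2]-M; x,y,z=D@ex,D@ey,X[...,2]-.008
for nm,s in [('centre',abs(x+.0225)<.006),('sides',(abs(x+.0225)<.0155)&(abs(x+.0225)>.0105))]:
    print(nm)
    for a in range(-24,34,2):
        q=s&(y*1e3>=a)&(y*1e3<a+2)&(z<.06)&(d>0)
        if q.sum(): print(a,q.sum(),(np.percentile(z[q],[5,50,95])*1e3).round(1),p[q].mean(0).round())
q=(abs(z-.028)<.003)&(abs(y)<.02)&(x>0)&(x<.13); k,l,st,ce=cv2.connectedComponentsWithStats(q.astype(np.uint8))
for i in range(1,k):
    if st[i,4]>40: print('bush',x[l==i].min(),x[l==i].max())
u,v=proj(np.r_[M-ex*.022,.03],c); u,v=int(u),int(v); print(u,v)
cv2.imwrite('pics/b4.png',cv2.resize(p[max(v-50,0):v+50,max(u-80,0):u+80],(800,500),interpolation=cv2.INTER_CUBIC))
E
```

```text
time_s: 16.63
tool_pos: [0.4766, -0.2751, 0.1519]
tool_rot: [-179.8, 0.1, 34.3]
contact_force: [1.1, 0.2, 0.1]
finger_gap: -0.0002
finger_force: 0.0
tcp local mm -43.3 -2.8 z 151.9 yaw [-1.798e+02  1.000e-01  3.430e+01] F [1.1 0.2 0.1] t 16.6333
centre
-24 29 [-1.6 -0.5  0.7] [58. 54. 71.]
-22 6 [-1.1 -0.4  0.8] [ 44.  62. 112.]
-20 43 [17.7 18.9 19.5] [ 44.  74. 140.]
-18 27 [18.2 19.  19.8] [ 43.  76. 145.]
-16 27 [17.7 19.  19.6] [ 43.  75. 145.]
-14 41 [17.9 18.9 19.7] [ 46.  76. 143.]
-12 26 [17.6 19.2 27.5] [ 81.  91. 122.]
-10 28 [30.7 31.6 32.6] [113. 110. 116.]
-8 41 [30.7 31.6 33. ] [116. 113. 117.]
-6 28 [31.3 32.2 32.8] [115. 112. 115.]
-4 44 [30.5 31.9 32.8] [114. 112. 115.]
-2 29 [30.6 31.6 32.5] [109. 107. 109.]
0 28 [22.5 23.8 24.7] [110. 107. 110.]
2 41 [23.3 24.1 25.5] [113. 111. 114.]
4 27 [23.1 24.2 25. ] [114. 111. 115.]
6 39 [23.2 24.3 25.6] [114. 110. 114.]
8 31 [23.2 24.2 25.2] [112. 110. 113.]
10 29 [23.3 24.7 25.7] [113. 111. 115.]
12 41 [23.3 24.4 25.3] [106. 103. 114.]
14 29 [23.9 24.6 26. ] [ 61.  59. 119.]
16 40 [24.9 25.5 26.6] [ 39.  39. 126.]
18 30 [2
[... 890 characters left out ...]
3] [ 69.  88. 132.]
6 22 [18.  20.1 24. ] [ 70.  88. 128.]
8 26 [18.1 19.6 24.6] [ 69.  86. 125.]
10 26 [18.4 21.6 25.2] [ 71.  81. 108.]
12 29 [17.5 21.6 25. ] [ 66.  79. 113.]
14 22 [18.4 20.8 24.3] [ 56.  69. 110.]
16 25 [18.3 22.4 25.3] [ 50.  61. 119.]
18 20 [17.1 21.1 25.7] [60. 53. 98.]
20 17 [-0.8 24.7 25.7] [65. 50. 91.]
22 19 [-1.9  0.3 25.3] [83. 53. 63.]
24 22 [-1.5 -0.3 25.1] [90. 55. 54.]
26 12 [-1.8 -1.   0.3] [99. 57. 39.]
28 12 [-1.7 -0.5  0.2] [98. 57. 40.]
30 20 [-1.5 -0.5  0.3] [98. 58. 41.]
32 20 [-0.8 -0.3  0.3] [100.  59.  40.]
bush 0.06483499634399427 0.08661214855387046
bush 0.03560561637323078 0.05685441200722482
bush 0.006150607490949014 0.02754232655046912
256 169
```

View pics/b4.png

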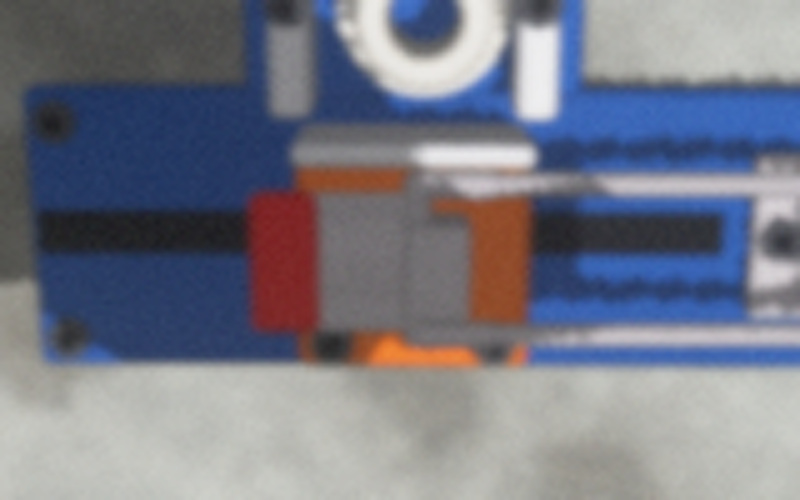

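The bar is seated behind and under the keeper's lip, and its top is at 24 mm, so it is resting on the gate top. The gate spans y = ±20 mm, which is shut, and bush0 is at x≈17 mm.

```bash
python3 -c "
from bench import arm
print(arm.hand_in())"
```

```text
the job is handed in; nothing more can be done
None
```

I handed the job in at about 17 s: the last camera check showed three upright bushes in the channel, the gate shut, the bar seated behind the keeper, and the lever staying down; no loose tools were touched, and the hand-in returned no verdict.

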